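Hang the second filler knife on the hook

ROBOT

A 6-joint arm with a two-finger parallel gripper is mounted at the origin on a cart in front of the work surface, level with it; the furniture and walls round the work are solid. World frame = base frame: x ahead of the robot, y to its left, z up, the work surface at z = 0. Lengths are in m, angles in degrees, forces in N, time in s.
With the tool pointing down it reaches from about 0.4 to 0.825 m from the base axis. Payload 7 kg.
Tool frame: the origin (TCP) lies midway between the tips of the shut fingers; the grasp point (between the pads) lies r.pinch_z behind it (r.pinch_z is the distance from the TCP to the grasp point, in m); z points along the fingers, y is the line along which they close (so a half turn about z gives the same grasp; the last joint's range is limited). The gripper opens to 88 mm and grips with 3 to 60 N. Pads are 19 mm wide; open, the fingers measure 130 mm over their backs; the gripper's body (78 mm by 193 mm) begins 47 mm behind the grasp point.
Start: joints at [-57.061, 20.546, 0.682, 0, -70.136, -16.507], TCP at [0.191, -0.647, 0.227] pointing down, gripper open.
Joint ranges: [-176.03, 176.03], [-82.01, 121.73], [-58.28, 71.71], [-173.87, 95.51], [-174.79, -0.11], [-173.66, 173.66]. Speed limits (degrees/s): [136.94, 136.94, 172.46, 180, 180, 180].

INTERFACE

Orientations are given as [roll, pitch, yaw] about the fixed x, y, z axes, in that order (R = Rz(yaw) Ry(pitch) Rx(roll)).
In Python, from plant import r, optics, job gives the robot as it stands.
- The arm moves only by the shell command python3 -m crank 'ROWS' [FORCE]. ROWS is JSON, a list of rows, each an object with "xyz": the shift along the tool's x, y, z in units of 30 mm (1.0 is 30 mm), a list of three; "delta_rot": the turn, a rotation vector about the tool's x, y, z in degrees, a list of three; "claw": the closure, from 0 (fully open) to 1 (shut). A call has 1 to 20 rows; each row is the pose to reach, as a shift and turn from the pose commanded when the call began, along the tool's axes at that moment; what a row does not reach only later rows make up. A row lasts 1/8 s, in which the tool goes at most 62.5 mm and 10.7 degrees, less where a joint would pass 70% of its speed; a pose out of reach is approached as far as the arm can. A call with a gripper value outside its range is refused whole. The fingers move at their own pace and stop on an object; FORCE is the grip in N (left out, the last holds). Time passes only in rows, so rows that repeat a pose let the fingers close. It gives the time, the measured TCP pose, the force, the opening and the grip force at its end, in the units of the state.
- r.get_state(): the state, without advancing time (a new reading comes with each control period).
- optics.capture(name): name is "scene" or "top" or "wrist"; returns a dict with "img" (384x512x3 uint8, blue, green, red), "fovy" (degrees; the focal length in pixels is half the picture's height over the tangent of half this angle, whatever the lens; pixels are square), "cx", "cy" (the principal point, pixels), "eye" and "rotation" of the camera in the world; the wrist camera has in their place "hand_eye" (4x4, takes a point from camera to tool coordinates, whose origin is the TCP and whose axes are the flange's). Camera axes: x right, y up, looking along -z (the intrinsics and any distortion apply to the point x, -y, -z); pixel columns grow to the right and rows downward; lengths in m; the calibration is good to about 2 mm. The wrist camera is an equidistant fisheye: a pixel r from the principal point sees the ray r / f radians off the axis. A picture is of the moment at which its call begins: read the wrist's pose just before it. There is no depth.
- job.close_job(): hands the job in; it is judged then, once.
The state is a dict: "time_s": time; "joints": joint angles; "qd": joint speeds; "joint_torque": joint torques, N m; "tcp_pos": TCP position; "eef_rot": TCP orientation; "contact_force": force on the tool from outside, world axes, zero at the start; "moment": the same for the moment, N m; "gripper_width": finger opening in m; "gripper_force": force on a finger pad.
Only numpy, scipy, OpenCV 4.12 (cv2) and the standard library are available. Lean on these libraries where they do the work, as an engineer would, in place of code of your own. Each camera call takes 0.05 s, during which the arm holds its last target. There are 200 camera calls.

TASK

Take the large filler knife out of the knife block and hang it by its hole on the hook's rod, in front of the small knife that hangs there already. Slide it back so that it pushes the small knife along the rod against the stop collar, press the two together there for a moment at about 10 N and never more than 20 N, and leave both hanging snugly one against the other. Do not knock the small knife off, do not jam or bang the hook, and leave the jar, tape roll, can and bottle where they are.

Things in the scene. Friction and masses are not known exactly. Their poses are not given: they have to be found in the camera images.
- large_knife: Large filler knife, 0.12 kg: wooden handle 34 wide (y) x 16 thick (x), steel blade 60 wide. Origin: centre of its hanging hole, which runs through along x, 18 wide (y), 24 high (z). z points up; handle from 72 below origin to 20 above, blade to 125 below. At the start it stands upright in the block, handle resting on the block's top, blade loose in a slot. Grip it across y at hole height.
- small_knife: Small filler knife, 0.08 kg, same make: handle 24 wide (y) x 14 thick (x), hole 14 wide, 20 high, origin at the hole's centre; handle from 62 below to 20 above, blade 38 wide down to 107 below. Hangs on the rod from the start (origin 174 above the bench, 56 to 66 in front of the post's axis, at least 8 from the collar) and slides along it easily.
- hook: Steel hook stand fixed to the bench: base plate 110 x 110 x 8, round post 20 thick, 194 high. Origin on the bench at the post's axis. A round rod 8 thick, centreline 180 above the bench, runs level from the post along the stand's own -x (roughly towards the robot). Round it, behind the small knife, is a fixed rigid stop collar 26 in diameter; its front is anywhere from x = -16 to -41: feel for it.
- hook_tip (a point): Top end of the rod's upturned tip (also 8 thick), 117 in front of the post's axis (stand's x = -117, outermost -121), 194 above the bench, so 10 above the rod's upper side. The large knife's hole passes over it along the stand's +x with the hole's centre 185 above the bench (3 to spare above and below); once lowered onto the rod the knife hangs with its hole centre at 172.
- block: Fixed wooden knife block 80 (x) x 110 (y) x 60 high, origin under its centre. Two slots along y, open at the top: the large knife is in the one at x = -12, the one at x = +20 is empty.
- jar: Bystander: sample jar with a black lid, 49 in diameter, 56 high, origin under its centre.
- tape: Bystander: roll of masking tape lying flat, 86 in diameter, 24 high, origin under its centre.
- can: Bystander: quart can, 112 in diameter, 121 high, origin under its centre.
- bottle: Bystander: hardener bottle, 63 in diameter, 155 high, origin under its centre.

How it is judged (in metres and radians):
On the way, in this order (a step that is already met when the one before it is completed fails the run):
1. the large knife's hole is over the rod, behind the upturned tip (x of large_knife in the frame of hook between -0.1 and -0.03 m and y of large_knife in the frame of hook between -0.012 and 0.012 m and z of large_knife in the frame of hook between 0.16 and 0.194 m), for 0.1 s.
2. the large knife presses the small one against the stop collar (over 5 N for 0.3 s) (all of step 1 and x of small_knife in the frame of hook between -0.051 and -0.019 m and contact force between large_knife and small_knife above 5 N and contact force between small_knife and hook above 5 N), for 0.3 s.
At the end, for the whole second after the job is handed in: Both knives hang at rest on the rod (hole centres 167-178 mm up for the large, 168-180 mm for the small, within 12 mm sideways, tilt under 0.2 rad), the small one where the collar stops it, the large one right in front: centres at most 19.5 mm apart along the rod (15 mm when touching) (x of large_knife in the frame of hook between -0.1 and -0.03 m and y of large_knife in the frame of hook between -0.012 and 0.012 m and z of large_knife in the frame of hook between 0.167 and 0.178 m and z of small_knife in the frame of hook between 0.168 and 0.18 m and x of small_knife in the frame of hook between -0.051 and -0.019 m and y of small_knife in the frame of hook between -0.012 and 0.012 m and x of large_knife in the frame of small_knife between -0.0195 and -0.013 m and angle between each of large_knife, small_knife's own z axis and vertical below 0.2 rad and linear speed of each of large_knife, small_knife below 0.03 m/s).
It fails at once if the small knife is pressed with more than 20 N by the large one (contact force between large_knife and small_knife above 20 N).
It fails at once if the small knife is pressed by the fingers with more than 20 N (contact force between the fingers and small_knife above 20 N).
It fails at once if the small knife is lifted or knocked off the rod (z of small_knife in the frame of hook below 0.155 m or z of small_knife in the frame of hook above 0.195 m or x of small_knife in the frame of hook below -0.105 m or angle between small_knife's own z axis and vertical above 0.8 rad).
It fails at once if the large knife is jammed or banged on the hook with more than 25 N (contact force between large_knife and hook above 25 N).
It fails at once if a bystander is moved by more than 20 mm (distance of any of jar, tape, can, bottle from where it was at the start of the episode above 0.02 m).
It also fails if it takes over 53 s, if anything falls off the work surface, if the arm or the gripper's body presses on something with over 40 N, if the wrist force passes 120 N, or if a joint passes its speed limit or range.

## Working session

There is one attempt and no reset: what is moved stays moved. The work goes in short steps, Python scripts to look and compute and a shell command to move; the robot and the scene stay as the last step left them, time stands still between calls to the robot, and variables do not carry over. Pictures are saved under pics/ and viewed, at most 13 in all, crops included, and the job is handed in when it is done.

```bash
mkdir -p pics; ls; cat > h.py <<'E'
from plant import r, optics, job
import cv2, numpy as np
E
python3 - <<'E'
from h import *
s=r.get_state(); print(s, r.pinch_z)
for n in ("scene","top","wrist"):
    c=optics.capture(n); cv2.imwrite(f"pics/{n}0.png",c["img"]); np.save(f"{n}0.npy",c,allow_pickle=True)
    print(n,{k:v for k,v in c.items() if k!="img"})
a=cv2.imread("pics/scene0.png");b=cv2.imread("pics/top0.png")
E
```

```text
pics
{'time_s': 0.0, 'joints': array([-5.70598057e+01,  2.05928116e+01,  6.35443069e-01, -1.98895713e-02,
       -7.01361870e+01, -1.65054265e+01]), 'qd': array([ 0.01991793, -0.10436653,  0.00962115, -0.0054366 , -0.00836144,
        0.01989205]), 'joint_torque': array([-6.73203385e-05, -5.82708943e+01,  2.93057066e+01,  6.99751899e+00,
        6.88341490e-03, -2.40185618e-04]), 'tcp_pos': array([ 0.19079842, -0.64697626,  0.22562056]), 'eef_rot': array([ 1.79904987e+02, -8.65521202e-03, -1.63571998e+02]), 'contact_force': array([-0.61796051, -0.50667564, -0.02967675]), 'moment': array([0.00691596, 0.02965586, 0.01268658]), 'gripper_force': 0.0, 'gripper_width': 0.08743323615163164} 0.0188
scene {'fovy': 56.81548168554189, 'cx': 256.2938486023961, 'cy': 184.0890747695245, 'eye': array([-0.04706342,  0.56662792,  0.83628176]), 'rotation': array([  46.0116797 ,    0.70201594, -120.09216789])}
top {'fovy': 44.18213031810089, 'cx': 245.8884051401096, 'cy': 187.56696795518823, 'eye': array([0.47317121, 0.23230526, 1.26665999]), 'rotation': array([  4.63315874,  -0.68587285, -90.97981117])}
wrist {'fovy': 65.70646984690485, 'cx': 253.53044408308546, 'cy': 186.1815698372384, 'hand_eye': array([[ 8.85914701e-04,  9.68174906e-01,  2.50272983e-01,
         6.67519007e-02],
       [ 9.99998784e-01, -1.17890761e-03,  1.02078594e-03,
        -8.77837299e-04],
       [ 1.28334806e-03,  2.50271775e-01, -9.68174773e-01,
        -1.58798983e-01],
       [ 0.00000000e+00,  0.00000000e+00,  0.00000000e+00,
         1.00000000e+00]])}
```

View pics/scene0.png

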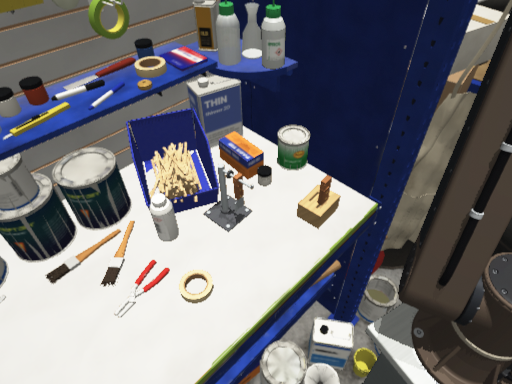

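View pics/top0.png

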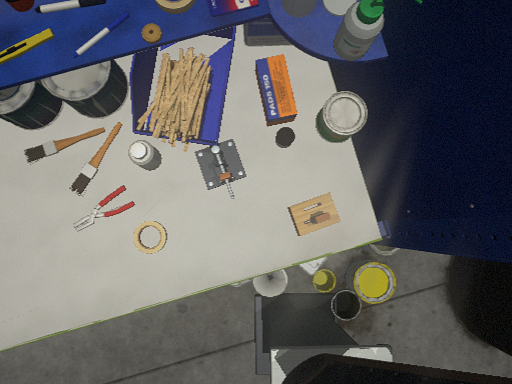

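The scene view shows the hook at about (230,195) and the block at (318,207). In the top view they are at (220,165) and (315,214). I'll zoom in on both.

```bash
python3 - <<'E'
import cv2,numpy as np
t=cv2.imread("pics/top0.png")[135:240,192:347];s=cv2.imread("pics/scene0.png")[155:235,195:350]
cv2.imwrite("pics/tc.png",cv2.resize(t,None,fx=5,fy=5,interpolation=cv2.INTER_CUBIC))
cv2.imwrite("pics/sc.png",cv2.resize(s,None,fx=5,fy=5,interpolation=cv2.INTER_CUBIC))
E
```

```text
(no output)
```

View pics/tc.png

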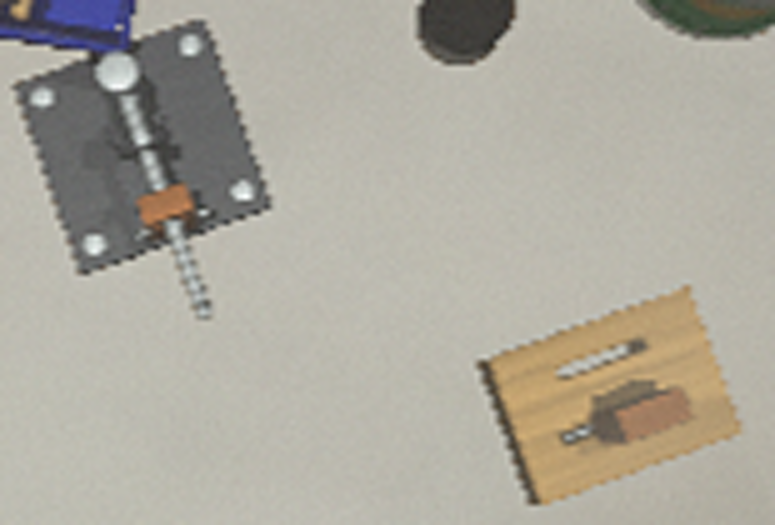

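View pics/sc.png

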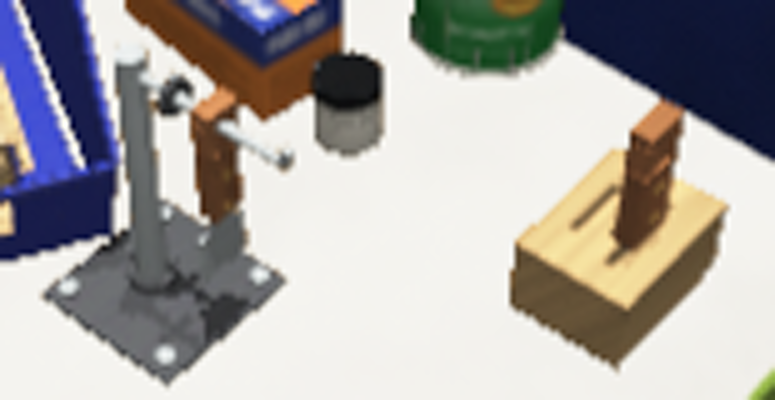

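```bash
cat >> h.py <<'E'
from scipy.spatial.transform import Rotation as R
def Rm(c): return R.from_euler('xyz',c["rotation"],degrees=True).as_matrix()
def ray(c,p):
    f=192/np.tan(np.radians(c["fovy"]/2)); p=np.asarray(p,float)
    d=np.array([(p[0]-c["cx"])/f,-(p[1]-c["cy"])/f,-1]); return Rm(c)@d
def onz(c,p,z):
    d=ray(c,p); return c["eye"]+d*(z-c["eye"][2])/d[2]
def tri(c1,p1,c2,p2):
    d1,d2=ray(c1,p1),ray(c2,p2)
    t=np.linalg.lstsq(np.c_[d1,-d2],c2["eye"]-c1["eye"],rcond=None)[0]
    a,b=c1["eye"]+t[0]*d1,c2["eye"]+t[1]*d2
    return (a+b)/2,np.linalg.norm(a-b)
E
python3 - <<'E'
from h import *
np.set_printoptions(precision=4,suppress=True)
L=lambda n:np.load(n+"0.npy",allow_pickle=True).item()
T,S=L("top"),L("scene"); t=lambda p:np.array(p)/5+[191.6,134.6]; s=lambda p:np.array(p)/5+[194.6,154.6]
C=np.array([onz(T,t(p),.06) for p in [(690,287),(740,432),(535,505),(482,360)]]);print("block",C,C.mean(0))
e=lambda a,b:(np.linalg.norm(a-b),np.degrees(np.arctan2(*(a-b)[1::-1])))
print(e(C[0],C[1]),e(C[3],C[2]),e(C[3],C[0]),e(C[2],C[1]))
K=np.array([onz(T,t(p),.152) for p in [(610,412),(685,388),(692,415),(618,442)]]);print("knife top",K,K.mean(0),e(K[0],K[1]),e(K[3],K[2]))
post,tip=onz(T,t((118,70)),.194),onz(T,t((206,318)),.194);print("post,tip",post,tip,e(post,tip))
for n,a,b in [("post",(118,70),(133,52)),("tip",(206,318),(286,155)),("ktop",(650,414),(660,120))]: print(n,tri(T,t(a),S,s(b)), onz(S,s(b),.194 if n!="ktop" else .152))
B=np.array([onz(T,t(p),.008) for p in [(42,98),(190,45),(243,190),(94,244)]]);print("base",B.mean(0),e(B[0],B[3]),e(B[1],B[2]),e(B[0],B[1]))
SK=[(140,200),(190,184),(194,207),(145,222)];k=np.array([onz(T,t(p),.194) for p in SK]);print("small",k.mean(0),e(k[0],k[1]),np.linalg.norm(k.mean(0)-post))
for n,p,z in [("slot ends",(560,373),.06),("slot",(645,345),.06)]:print(n,onz(T,t(p),z))
E
```

```text
block [[ 0.5558  0.0019  0.06  ]
 [ 0.4813 -0.0214  0.06  ]
 [ 0.4461  0.0843  0.06  ]
 [ 0.5202  0.1095  0.06  ]] [0.5009 0.0436 0.06  ]
(np.float64(0.07808256257450344), np.float64(17.308214632677576)) (np.float64(0.07830197139613511), np.float64(18.757700311662543)) (np.float64(0.11337631513523373), np.float64(108.31906340028107)) (np.float64(0.11139959275433353), np.float64(108.43698110211747))
knife top [[0.4911 0.0591 0.152 ]
 [0.5018 0.0233 0.152 ]
 [0.4891 0.0204 0.152 ]
 [0.477  0.0557 0.152 ]] [0.4897 0.0396 0.152 ] (np.float64(0.03733728258472107), np.float64(106.65668570135169)) (np.float64(0.03732506176872544), np.float64(108.90553205245708))
post,tip [0.6505 0.2867 0.194 ] [0.5361 0.2481 0.194 ] (np.float64(0.12066105124544389), np.float64(18.64411641571581))
post (array([0.65  , 0.2856, 0.1929]), np.float64(0.0025714715810101507)) [0.6481 0.285  0.194 ]
tip (array([0.5371, 0.2493, 0.1895]), np.float64(0.0026541375056998414)) [0.5337 0.2526 0.194 ]
ktop (array([0.489 , 0.0391, 0.1523]), np.float64(0.0029261502708038223)) [0.4885 0.0375 0.152 ]
base [0.6409 0.2836 0.008 ] (np.float64(0.08354730456880577), np.float64(18.851909876786706)) (np.float64(0.08343849815095829), np.float64(19.047642434924597)) (np.float64(0.08438021762112682), np.float64(109.05190364392526))
small [0.5888 0.265  0.194 ] (np.float64(0.023921347000264208), np.float64(106.95814068003237)) 0.06537655238213237
slot ends [0.5129 0.0698 0.06  ]
slot [0.5265 0.0259 0.06  ]
```

```bash
python3 - <<'E'
from h import *
np.set_printoptions(precision=3,suppress=True)
L=lambda n:np.load(n+"0.npy",allow_pickle=True).item()
T,S=L("top"),L("scene")
for p in [(380,232),(388,225),(388,238),(330,60),(360,160)]: print("top",p,onz(T,p,0))
for p in [(378,208),(375,200),(345,315),(245,128)]: print("scene",p,onz(S,p,0))
# height along upright in scene: points on ray at y of upright
for p in [(395,200),(430,110),(465,10)]:
    d=ray(S,p)
    for x in (.42,.45): print(p,S["eye"]+d*(x-S["eye"][0])/d[0])
E
```

```text
top (380, 232) [ 0.451 -0.141  0.   ]
top (388, 225) [ 0.469 -0.164  0.   ]
top (388, 238) [ 0.434 -0.162  0.   ]
top (330, 60) [ 0.924 -0.022  0.   ]
top (360, 160) [ 0.645 -0.095  0.   ]
scene (378, 208) [ 0.417 -0.134  0.   ]
scene (375, 200) [ 0.448 -0.151  0.   ]
scene (345, 315) [0.197 0.186 0.   ]
scene (245, 128) [1.015 0.016 0.   ]
(395, 200) [ 0.42  -0.214 -0.009]
(395, 200) [ 0.45  -0.264 -0.063]
(430, 110) [ 0.42  -0.219  0.328]
(430, 110) [ 0.45  -0.269  0.296]
(465, 10) [ 0.42  -0.209  0.575]
(465, 10) [ 0.45  -0.258  0.559]
```

View pics/wrist0.png

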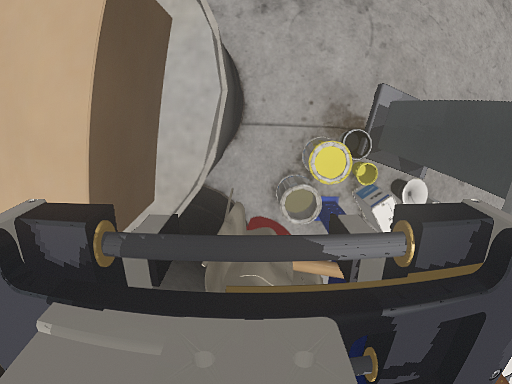

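The wrist view shows only the gripper fingers, over the floor and the cart. The blue upright at about (0.45,-0.15) has to be avoided, so I'll swing round it at r≈0.41 with the tool yawed.

```bash
cat >> h.py <<'E'
def rows(pts,s=None):
    """world TCP targets -> units of 30mm in present tool axes"""
    s=s or r.get_state(); M=R.from_euler('xyz',s["eef_rot"],degrees=True).as_matrix()
    return np.round((np.asarray(pts)-s["tcp_pos"])@M/.03,2)
E
python3 - <<'E'
from h import *
P=[(.197,-.587),(.203,-.527),(.208,-.467),(.213,-.410)]
P+=[(.411*np.cos(a),.411*np.sin(a)) for a in np.radians([-58,-51,-44,-37,-30,-23,-16,-9,-2,4])]
P+=[(.44,.03),(.46,.035),(.46,.035)]
for q in rows([(*p,.226) for p in P]): print(list(q))
E
```

```text
[np.float64(-0.76), np.float64(1.86), np.float64(-0.0)]
[np.float64(-1.52), np.float64(3.72), np.float64(0.0)]
[np.float64(-2.25), np.float64(5.6), np.float64(0.0)]
[np.float64(-2.94), np.float64(7.37), np.float64(0.0)]
[np.float64(-3.68), np.float64(9.29), np.float64(0.01)]
[np.float64(-5.26), np.float64(9.84), np.float64(0.01)]
[np.float64(-6.76), np.float64(10.57), np.float64(0.01)]
[np.float64(-8.16), np.float64(11.49), np.float64(0.01)]
[np.float64(-9.44), np.float64(12.56), np.float64(0.01)]
[np.float64(-10.58), np.float64(13.79), np.float64(0.01)]
[np.float64(-11.56), np.float64(15.14), np.float64(0.01)]
[np.float64(-12.37), np.float64(16.61), np.float64(0.01)]
[np.float64(-13.0), np.float64(18.16), np.float64(0.02)]
[np.float64(-13.38), np.float64(19.54), np.float64(0.02)]
[np.float64(-14.35), np.float64(19.3), np.float64(0.02)]
[np.float64(-15.04), np.float64(19.27), np.float64(0.02)]
[np.float64(-15.04), np.float64(19.27), np.float64(0.02)]
```

```bash
python3 -m crank '[{"xyz":[-0.76,1.86,0],"delta_rot":[0,0,8],"claw":0},{"xyz":[-1.52,3.72,0],"delta_rot":[0,0,16],"claw":0},{"xyz":[-2.25,5.6,0],"delta_rot":[0,0,24],"claw":0},{"xyz":[-2.94,7.37,0],"delta_rot":[0,0,32],"claw":0},{"xyz":[-3.68,9.29,0],"delta_rot":[0,0,34],"claw":0},{"xyz":[-5.26,9.84,0],"delta_rot":[0,0,34],"claw":0}]' 
python3 - <<'E'
from h import *
P=[(.411*np.cos(a),.411*np.sin(a)) for a in np.radians([-44,-37,-30,-23,-16,-9,-2,4])]
P+=[(.44,.03),(.46,.035),(.47,.037)]
print(r.get_state()["eef_rot"])
for q in rows([(*p,.226) for p in P]): print(q)
E
```

```text
time_s: 0.9
tcp_pos: [0.2573, -0.3173, 0.2271]
eef_rot: [180.0, 0.1, 162.4]
contact_force: [1.3, -2.0, 0.4]
gripper_width: 0.0878
gripper_force: 0.0
[1.79980532e+02 1.09187999e-01 1.62363750e+02]
[-0.9   1.4   0.04]
[-1.55  2.94  0.04]
[-2.01  4.55  0.04]
[-2.26  6.2   0.04]
[-2.32  7.87  0.04]
[-2.17  9.54  0.04]
[-1.82 11.17  0.04]
[-1.36 12.53  0.04]
[-2.3  12.88  0.04]
[-2.88 13.24  0.05]
[-3.18 13.4   0.05]
```

```bash
python3 -m crank '[{"xyz":[-0.9,1.4,0],"delta_rot":[0,0,0],"claw":0},{"xyz":[-1.55,2.94,0],"delta_rot":[0,0,0],"claw":0},{"xyz":[-2.01,4.55,0],"delta_rot":[0,0,0],"claw":0},{"xyz":[-2.26,6.2,0],"delta_rot":[0,0,0],"claw":0},{"xyz":[-2.32,7.87,0],"delta_rot":[0,0,0],"claw":0},{"xyz":[-2.17,9.54,0],"delta_rot":[0,0,0],"claw":0},{"xyz":[-1.82,11.17,0],"delta_rot":[0,0,-8],"claw":0},{"xyz":[-1.36,12.53,0],"delta_rot":[0,0,-17],"claw":0},{"xyz":[-2.3,12.88,0],"delta_rot":[0,0,-26],"claw":0},{"xyz":[-2.88,13.24,0],"delta_rot":[0,0,-36],"claw":0},{"xyz":[-3.18,13.4,0],"delta_rot":[0,0,-36],"claw":0},{"xyz":[-3.18,13.4,0],"delta_rot":[0,0,-36],"claw":0}]' 
python3 - <<'E'
from h import *
s=r.get_state(); c=optics.capture("wrist"); cv2.imwrite("pics/w1.png",c["img"]); np.save("w1.npy",(s,c),allow_pickle=True)
print(rows([(.489,.0395,.226),(.489,.0395,.113)]), s["joints"])
E
```

```text
time_s: 2.4
tcp_pos: [0.471, 0.0346, 0.2262]
eef_rot: [-180.0, -0.1, -161.8]
contact_force: [-0.1, -0.3, -0.2]
gripper_width: 0.0876
gripper_force: 0.0
[[-0.64 -0.03  0.01]
 [-0.64 -0.03  3.77]] [ 2.81571451e+01  1.13019568e+00 -2.38877165e+01 -1.00062883e-02
 -6.50405825e+01 -9.99795535e+01]
```

View pics/w1.png

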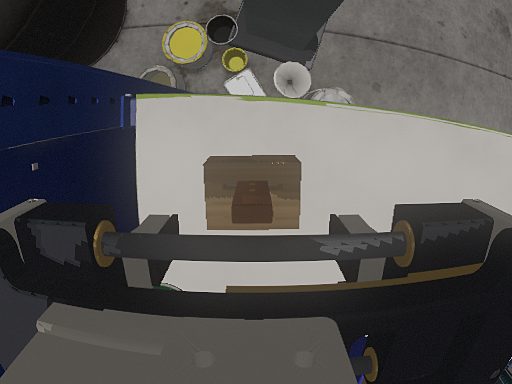

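The wrist view shows the handle from (232,204) to (273,221) at its top face. The block's front top edge is near row 156, columns 204–300. I'll cast these rays.

```bash
cat >> h.py <<'E'
def wz(s,c,p,z):
    f=192/np.tan(np.radians(c["fovy"]/2)); q=np.asarray(p,float)-[c["cx"],c["cy"]]; n=np.hypot(*q); th=n/f
    d=np.array([np.sin(th)*q[0]/n,-np.sin(th)*q[1]/n,-np.cos(th)])
    M=R.from_euler('xyz',s["eef_rot"],degrees=True).as_matrix(); H=c["hand_eye"]
    o=s["tcp_pos"]+M@H[:3,3]; d=M@H[:3,:3]@d
    return o+d*(z-o[2])/d[2]
E
python3 - <<'E'
from h import *
np.set_printoptions(precision=4,suppress=True)
s,c=np.load("w1.npy",allow_pickle=True)
for n,p,z in [("kTL",(232,204),.152),("kTR",(272,204),.152),("kBL",(232,221),.152),("kBR",(272,221),.152),("b",(204,160),.06),("b",(300,158),.06)]: print(n,wz(s,c,p,z))
g=c["img"][150:235,195:310]; cv2.imwrite("pics/w1c.png",cv2.resize(g,None,fx=6,fy=6,interpolation=cv2.INTER_CUBIC))
E
```

```text
kTL [0.485  0.0193 0.152 ]
kTR [0.4747 0.0506 0.152 ]
kBL [0.4994 0.0237 0.152 ]
kBR [0.4888 0.0556 0.152 ]
b [ 0.4762 -0.0232  0.06  ]
b [0.4406 0.0778 0.06  ]
```

View pics/w1c.png

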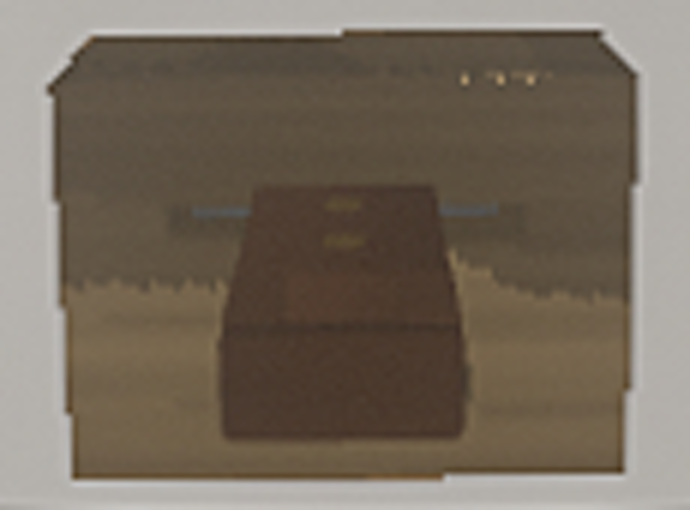

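The crop shows the handle's top face at rows 205–223, columns 232–273. That puts its centre at about (0.488,0.038), which agrees with the top view, and the yaw matches. Grasping now.

```bash
python3 -m crank '[{"xyz":[-0.61,-0.05,0],"delta_rot":[0,0,0],"claw":0},{"xyz":[-0.61,-0.05,1.3],"delta_rot":[0,0,0],"claw":0},{"xyz":[-0.61,-0.05,2.6],"delta_rot":[0,0,0],"claw":0},{"xyz":[-0.61,-0.05,3.4],"delta_rot":[0,0,0],"claw":0},{"xyz":[-0.61,-0.05,3.77],"delta_rot":[0,0,0],"claw":0},{"xyz":[-0.61,-0.05,3.77],"delta_rot":[0,0,0],"claw":0.4},{"xyz":[-0.61,-0.05,3.77],"delta_rot":[0,0,0],"claw":0.6},{"xyz":[-0.61,-0.05,3.77],"delta_rot":[0,0,0],"claw":0.8},{"xyz":[-0.61,-0.05,3.77],"delta_rot":[0,0,0],"claw":1},{"xyz":[-0.61,-0.05,3.77],"delta_rot":[0,0,0],"claw":1},{"xyz":[-0.61,-0.05,3.77],"delta_rot":[0,0,0],"claw":1},{"xyz":[-0.61,-0.05,3.77],"delta_rot":[0,0,0],"claw":1}]' 40
```

```text
time_s: 3.95
tcp_pos: [0.489, 0.0392, 0.1136]
eef_rot: [-180.0, 0.0, -161.6]
contact_force: [-0.4, 0.1, 1.5]
gripper_width: 0.0336
gripper_force: 39.9
```

```bash
python3 -m crank '[{"xyz":[0,0,-0.6],"delta_rot":[0,0,0],"claw":1},{"xyz":[0,0,-1.4],"delta_rot":[0,0,0],"claw":1},{"xyz":[0,0,-2.2],"delta_rot":[0,0,0],"claw":1},{"xyz":[0,0,-2.6],"delta_rot":[0,0,0],"claw":1},{"xyz":[0,0,-2.6],"delta_rot":[0,0,0],"claw":1}]'
python3 - <<'E'
from h import *
T=optics.capture("top");S=optics.capture("scene");np.save("ts1.npy",(T,S),allow_pickle=True)
print(r.get_state()["tcp_pos"])
a=T["img"][135:250,195:365];b=S["img"][135:250,195:365]
cv2.imwrite("pics/m1.png",cv2.resize(np.vstack([a,b]),None,fx=2.6,fy=2.6,interpolation=cv2.INTER_CUBIC))
E
```

```text
time_s: 4.58
tcp_pos: [0.4891, 0.0394, 0.1917]
eef_rot: [180.0, 0.1, -161.6]
contact_force: [-0.2, -0.3, -1.7]
gripper_width: 0.034
gripper_force: 39.9
[0.48833476 0.03906663 0.19053089]
```

View pics/m1.png

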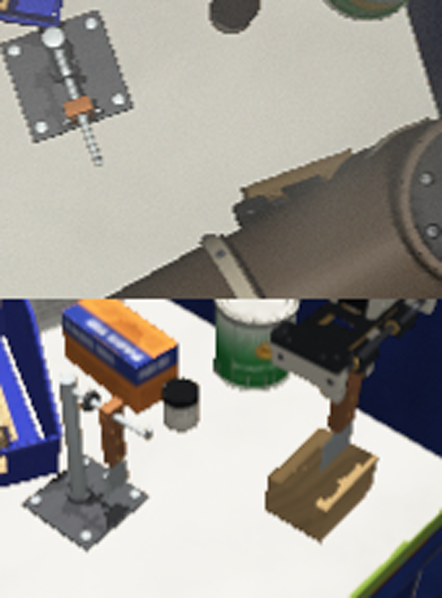

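The top crop shows the hook undisturbed. The scene crop shows the knife held upright and clear of the block. Next I move in front of the tip.

```bash
cat >> h.py <<'E'
def st(x,y,z,a=18.7,u0=.708,v0=.063):  # TCP world for hole centre at stand (x,y,z)
    c,s=np.cos(np.radians(a)),np.sin(np.radians(a)); u,v=u0+x,v0+y
    return [u*c-v*s,u*s+v*c,z-.0186]
E
python3 - <<'E'
from h import *
print(rows([st(-.165,0,.207),st(-.165,0,.1855)]))
E
```

```text
[[-2.23  6.1   0.07]
 [-2.24  6.1   0.79]]
```

```bash
python3 -m crank '[{"xyz":[-0.5,1.2,0],"delta_rot":[0,0,0],"claw":1},{"xyz":[-1,2.7,0],"delta_rot":[0,0,-0.3],"claw":1},{"xyz":[-1.5,4.2,0],"delta_rot":[0,0,-0.3],"claw":1},{"xyz":[-2,5.5,0],"delta_rot":[0,0,-0.3],"claw":1},{"xyz":[-2.23,6.1,0],"delta_rot":[0,0,-0.3],"claw":1},{"xyz":[-2.24,6.1,0.4],"delta_rot":[0,0,-0.3],"claw":1},{"xyz":[-2.24,6.1,0.79],"delta_rot":[0,0,-0.3],"claw":1},{"xyz":[-2.24,6.1,0.79],"delta_rot":[0,0,-0.3],"claw":1},{"xyz":[-2.24,6.1,0.79],"delta_rot":[0,0,-0.3],"claw":1}]'
python3 - <<'E'
from h import *
print(rows([st(-.165,0,.1855),st(-.085,0,.1855)]))
T=optics.capture("top");S=optics.capture("scene");np.save("ts2.npy",(T,S),allow_pickle=True)
a=cv2.resize(T["img"][140:230,180:300],None,fx=3.3,fy=3.3,interpolation=cv2.INTER_CUBIC);b=cv2.resize(S["img"][110:255,185:305],None,fx=3.3,fy=3.3,interpolation=cv2.INTER_CUBIC)
a=cv2.copyMakeBorder(a,0,b.shape[0]-a.shape[0],0,0,0); cv2.imwrite("pics/m2.png",np.hstack([a,b]))
E
```

```text
time_s: 5.8
tcp_pos: [0.495, 0.2333, 0.1679]
eef_rot: [-180.0, 0.0, -161.3]
contact_force: [-0.2, -0.0, -1.4]
gripper_width: 0.034
gripper_force: 39.9
[[ 0.02  0.02  0.03]
 [-2.64  0.02  0.03]]
```

View pics/m2.png

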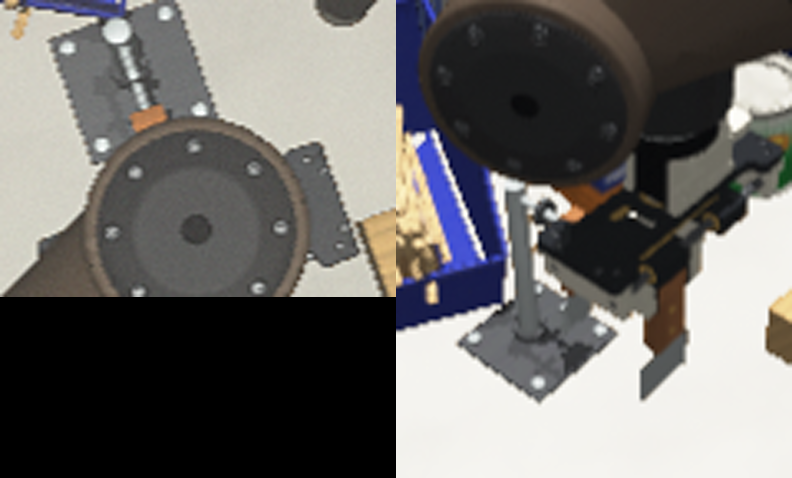

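The top crop shows the hook in place with the small knife on its rod. The scene crop shows the large knife upright in front of the tip. I'll advance gently and watch the force.

```bash
python3 -m crank '[{"xyz":[-0.3,0.02,0.03],"delta_rot":[0,0,0],"claw":1},{"xyz":[-0.7,0.02,0.03],"delta_rot":[0,0,0],"claw":1},{"xyz":[-1.05,0.02,0.03],"delta_rot":[0,0,0],"claw":1},{"xyz":[-1.2,0.02,0.03],"delta_rot":[0,0,0],"claw":1},{"xyz":[-1.27,0.02,0.03],"delta_rot":[0,0,0],"claw":1},{"xyz":[-1.33,0.02,0.03],"delta_rot":[0,0,0],"claw":1},{"xyz":[-1.33,0.02,0.03],"delta_rot":[0,0,0],"claw":1}]'; python3 -m crank '[{"xyz":[-0.07,0,0],"delta_rot":[0,0,0],"claw":1},{"xyz":[-0.13,0,0],"delta_rot":[0,0,0],"claw":1},{"xyz":[-0.13,0,0],"delta_rot":[0,0,0],"claw":1}]'
```

```text
time_s: 6.78
tcp_pos: [0.5323, 0.2474, 0.1669]
eef_rot: [180.0, 0.0, -161.3]
contact_force: [-0.0, 0.5, -2.2]
gripper_width: 0.0339
gripper_force: 39.9
time_s: 7.15
tcp_pos: [0.5362, 0.2487, 0.1669]
eef_rot: [180.0, 0.0, -161.3]
contact_force: [0.1, -1.3, -1.9]
gripper_width: 0.034
gripper_force: 39.9
```

```bash
python3 -m crank '[{"xyz":[-0.1,0,0],"delta_rot":[0,0,0],"claw":1},{"xyz":[-0.2,0,0],"delta_rot":[0,0,0],"claw":1},{"xyz":[-0.3,0,0],"delta_rot":[0,0,0],"claw":1},{"xyz":[-0.3,0,0],"delta_rot":[0,0,0],"claw":1}]'; python3 -m crank '[{"xyz":[-0.15,0,0],"delta_rot":[0,0,0],"claw":1},{"xyz":[-0.3,0,0],"delta_rot":[0,0,0],"claw":1},{"xyz":[-0.45,0,0],"delta_rot":[0,0,0],"claw":1},{"xyz":[-0.53,0,0],"delta_rot":[0,0,0],"claw":1},{"xyz":[-0.53,0,0],"delta_rot":[0,0,0],"claw":1}]'
```

```text
time_s: 7.65
tcp_pos: [0.5448, 0.2516, 0.1667]
eef_rot: [-180.0, -0.0, -161.3]
contact_force: [-0.9, -0.3, -2.5]
gripper_width: 0.0338
gripper_force: 39.9
time_s: 8.28
tcp_pos: [0.5598, 0.2567, 0.1667]
eef_rot: [-180.0, -0.0, -161.3]
contact_force: [-0.9, 0.0, -1.7]
gripper_width: 0.034
gripper_force: 39.9
```

```bash
python3 -m crank '[{"xyz":[0,0,0.12],"delta_rot":[0,0,0],"claw":1},{"xyz":[0,0,0.24],"delta_rot":[0,0,0],"claw":1},{"xyz":[0,0,0.34],"delta_rot":[0,0,0],"claw":1},{"xyz":[0,0,0.34],"delta_rot":[0,0,0],"claw":1},{"xyz":[0,0,0.34],"delta_rot":[0,0,0],"claw":1}]'; python3 -m crank '[{"xyz":[0,0,0.02],"delta_rot":[0,0,0],"claw":1},{"xyz":[0,0,0.04],"delta_rot":[0,0,0],"claw":1},{"xyz":[0,0,0.06],"delta_rot":[0,0,0],"claw":1},{"xyz":[0,0,0.06],"delta_rot":[0,0,0],"claw":1}]'
```

```text
time_s: 8.9
tcp_pos: [0.5597, 0.2567, 0.1567]
eef_rot: [180.0, 0.0, -161.3]
contact_force: [-0.1, -0.4, -1.5]
gripper_width: 0.0339
gripper_force: 39.9
time_s: 9.4
tcp_pos: [0.5596, 0.2566, 0.1548]
eef_rot: [-180.0, -0.0, -161.3]
contact_force: [-0.8, 0.0, -1.9]
gripper_width: 0.0341
gripper_force: 39.9
```

```bash
python3 -m crank '[{"xyz":[-0.1,0,0],"delta_rot":[0,0,0],"claw":1},{"xyz":[-0.2,0,0],"delta_rot":[0,0,0],"claw":1},{"xyz":[-0.3,0,0],"delta_rot":[0,0,0],"claw":1},{"xyz":[-0.4,0,0],"delta_rot":[0,0,0],"claw":1},{"xyz":[-0.5,0,0],"delta_rot":[0,0,0],"claw":1},{"xyz":[-0.6,0,0],"delta_rot":[0,0,0],"claw":1},{"xyz":[-0.7,0,0],"delta_rot":[0,0,0],"claw":1},{"xyz":[-0.78,0,0],"delta_rot":[0,0,0],"claw":1},{"xyz":[-0.86,0,0],"delta_rot":[0,0,0],"claw":1},{"xyz":[-0.86,0,0],"delta_rot":[0,0,0],"claw":1}]'; for i in 1 ; do python3 -m crank '[{"xyz":[-0.03,0,0],"delta_rot":[0,0,0],"claw":1},{"xyz":[-0.06,0,0],"delta_rot":[0,0,0],"claw":1},{"xyz":[-0.06,0,0],"delta_rot":[0,0,0],"claw":1}]'; done
```

```text
time_s: 10.65
tcp_pos: [0.5843, 0.265, 0.1548]
eef_rot: [180.0, 0.0, -161.3]
contact_force: [0.1, -0.7, -1.1]
gripper_width: 0.034
gripper_force: 39.9
time_s: 11.02
tcp_pos: [0.5858, 0.2656, 0.1549]
eef_rot: [180.0, 0.0, -161.3]
contact_force: [0.1, 0.8, -0.5]
gripper_width: 0.0339
gripper_force: 39.9
```

```bash
python3 - <<'E'
from h import *
T=optics.capture("top");S=optics.capture("scene");np.save("ts3.npy",(T,S),allow_pickle=True)
a=cv2.resize(T["img"][130:210,190:280],None,fx=4,fy=4,interpolation=cv2.INTER_CUBIC);b=cv2.resize(S["img"][140:240,195:285],None,fx=4,fy=4,interpolation=cv2.INTER_CUBIC)
a=cv2.copyMakeBorder(a,0,b.shape[0]-a.shape[0],0,0,0); cv2.imwrite("pics/m3.png",np.hstack([a,b]))
E
```

```text
(no output)
```

View pics/m3.png

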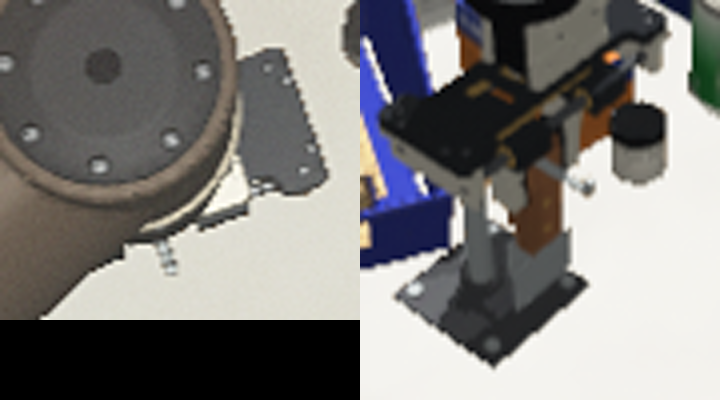

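The pictures show the large knife on the rod behind the tip. I'll creep towards the collar in literal steps, with a script that stops the chain once force builds.

```bash
cat > gate.py <<'E'
import sys
from h import *
f=[];s=r.get_state()
u=np.array([.9472,.3206,0]);F=-s["contact_force"]@u
print("x %.4f F %.1f t %.2f"%(s["tcp_pos"]@u-.708,F,s["time_s"]));sys.exit(F>3.0)
E
python3 -m crank '[{"xyz":[-0.03,0,0],"delta_rot":[0,0,0],"claw":1},{"xyz":[-0.06,0,0],"delta_rot":[0,0,0],"claw":1},{"xyz":[-0.06,0,0],"delta_rot":[0,0,0],"claw":1}]'>/dev/null && python3 gate.py && python3 -m crank '[{"xyz":[-0.03,0,0],"delta_rot":[0,0,0],"claw":1},{"xyz":[-0.03,0,0],"delta_rot":[0,0,0],"claw":1}]'>/dev/null && python3 gate.py && python3 -m crank '[{"xyz":[-0.03,0,0],"delta_rot":[0,0,0],"claw":1},{"xyz":[-0.03,0,0],"delta_rot":[0,0,0],"claw":1}]'>/dev/null && python3 gate.py && python3 -m crank '[{"xyz":[-0.03,0,0],"delta_rot":[0,0,0],"claw":1},{"xyz":[-0.03,0,0],"delta_rot":[0,0,0],"claw":1}]'>/dev/null && python3 gate.py && python3 -m crank '[{"xyz":[-0.03,0,0],"delta_rot":[0,0,0],"claw":1},{"xyz":[-0.03,0,0],"delta_rot":[0,0,0],"claw":1}]'>/dev/null && python3 gate.py && python3 -m crank '[{"xyz":[-0.03,0,0],"delta_rot":[0,0,0],"claw":1},{"xyz":[-0.03,0,0],"delta_rot":[0,0,0],"claw":1}]'>/dev/null && python3 gate.py && python3 -m crank '[{"xyz":[-0.03,0,0],"delta_rot":[0,0,0],"claw":1},{"xyz":[-0.03,0,0],"delta_rot":[0,0,0],"claw":1}]'>/dev/null && python3 gate.py && python3 -m crank '[{"xyz":[-0.03,0,0],"delta_rot":[0,0,0],"claw":1},{"xyz":[-0.03,0,0],"delta_rot":[0,0,0],"claw":1}]'>/dev/null && python3 gate.py
```

```text
x -0.0661 F 0.5 t 11.50False
```

```bash
sed -i 's/sys.exit(F>3.0)/sys.exit(int(F>3.0))/' gate.py
python3 -m crank '[{"xyz":[-0.03,0,0],"delta_rot":[0,0,0],"claw":1},{"xyz":[-0.03,0,0],"delta_rot":[0,0,0],"claw":1}]'>/dev/null && python3 gate.py && python3 -m crank '[{"xyz":[-0.03,0,0],"delta_rot":[0,0,0],"claw":1},{"xyz":[-0.03,0,0],"delta_rot":[0,0,0],"claw":1}]'>/dev/null && python3 gate.py && python3 -m crank '[{"xyz":[-0.03,0,0],"delta_rot":[0,0,0],"claw":1},{"xyz":[-0.03,0,0],"delta_rot":[0,0,0],"claw":1}]'>/dev/null && python3 gate.py && python3 -m crank '[{"xyz":[-0.03,0,0],"delta_rot":[0,0,0],"claw":1},{"xyz":[-0.03,0,0],"delta_rot":[0,0,0],"claw":1}]'>/dev/null && python3 gate.py && python3 -m crank '[{"xyz":[-0.03,0,0],"delta_rot":[0,0,0],"claw":1},{"xyz":[-0.03,0,0],"delta_rot":[0,0,0],"claw":1}]'>/dev/null && python3 gate.py && python3 -m crank '[{"xyz":[-0.03,0,0],"delta_rot":[0,0,0],"claw":1},{"xyz":[-0.03,0,0],"delta_rot":[0,0,0],"claw":1}]'>/dev/null && python3 gate.py && python3 -m crank '[{"xyz":[-0.03,0,0],"delta_rot":[0,0,0],"claw":1},{"xyz":[-0.03,0,0],"delta_rot":[0,0,0],"claw":1}]'>/dev/null && python3 gate.py && python3 -m crank '[{"xyz":[-0.03,0,0],"delta_rot":[0,0,0],"claw":1},{"xyz":[-0.03,0,0],"delta_rot":[0,0,0],"claw":1}]'>/dev/null && python3 gate.py
```

```text
x -0.0652 F 0.3 t 11.75
x -0.0643 F 0.5 t 12.00
x -0.0634 F -1.2 t 12.25
x -0.0625 F -0.5 t 12.50
x -0.0616 F -0.1 t 12.75
x -0.0607 F 1.1 t 13.00
x -0.0598 F -0.0 t 13.25
x -0.0598 F 4.4 t 13.50
```

```bash
python3 -m crank '[{"xyz":[0,0,0],"delta_rot":[0,0,0],"claw":1}]'>/dev/null; python3 gate.py; python3 -m crank '[{"xyz":[-0.01,0,0],"delta_rot":[0,0,0],"claw":1},{"xyz":[-0.01,0,0],"delta_rot":[0,0,0],"claw":1}]'>/dev/null; python3 gate.py
```

```text
x -0.0597 F 6.2 t 13.62
x -0.0597 F 6.6 t 13.88
```

```bash
python3 -m crank '[{"xyz":[-0.015,0,0],"delta_rot":[0,0,0],"claw":1},{"xyz":[-0.015,0,0],"delta_rot":[0,0,0],"claw":1}]'>/dev/null; python3 gate.py; python3 -m crank '[{"xyz":[0,0,0],"delta_rot":[0,0,0],"claw":1}]'>/dev/null; python3 gate.py
```

```text
x -0.0597 F 8.8 t 14.12
x -0.0597 F 9.7 t 14.25
```

```bash
python3 -m crank '[{"xyz":[-0.005,0,0],"delta_rot":[0,0,0],"claw":1},{"xyz":[-0.005,0,0],"delta_rot":[0,0,0],"claw":1},{"xyz":[-0.005,0,0],"delta_rot":[0,0,0],"claw":1},{"xyz":[-0.005,0,0],"delta_rot":[0,0,0],"claw":1}]'>/dev/null; python3 gate.py; python3 -m crank '[{"xyz":[0,0,0],"delta_rot":[0,0,0],"claw":1},{"xyz":[0,0,0],"delta_rot":[0,0,0],"claw":1}]'>/dev/null; python3 gate.py
python3 -m crank '[{"xyz":[0.02,0,0],"delta_rot":[0,0,0],"claw":1},{"xyz":[0.035,0,0],"delta_rot":[0,0,0],"claw":1},{"xyz":[0.035,0,0],"delta_rot":[0,0,0],"claw":1}]' ; python3 gate.py
```

```text
x -0.0597 F 8.4 t 14.75
x -0.0597 F 9.8 t 15.00
time_s: 15.38
tcp_pos: [0.5937, 0.2681, 0.1546]
eef_rot: [-180.0, -0.1, -161.3]
contact_force: [-6.2, -1.8, -1.3]
gripper_width: 0.034
gripper_force: 39.9
x -0.0597 F 6.5 t 15.38
```

```bash
python3 -m crank '[{"xyz":[0.02,0,0],"delta_rot":[0,0,0],"claw":1},{"xyz":[0.02,0,0.02],"delta_rot":[0,0,0],"claw":1},{"xyz":[0.02,0,0.03],"delta_rot":[0,0,0],"claw":1},{"xyz":[0.02,0,0.03],"delta_rot":[0,0,0],"claw":1}]'; python3 gate.py; python3 -m crank '[{"xyz":[0,0,0.015],"delta_rot":[0,0,0],"claw":1},{"xyz":[0,0,0.015],"delta_rot":[0,0,0],"claw":1}]'; python3 gate.py
```

```text
time_s: 15.88
tcp_pos: [0.5937, 0.2682, 0.1541]
eef_rot: [-180.0, 0.0, -161.3]
contact_force: [-4.4, -2.7, 1.2]
gripper_width: 0.0337
gripper_force: 39.9
x -0.0597 F 5.1 t 15.88
time_s: 16.12
tcp_pos: [0.5937, 0.2683, 0.1536]
eef_rot: [180.0, 0.0, -161.3]
contact_force: [-4.6, -2.0, 1.0]
gripper_width: 0.0338
gripper_force: 39.9
x -0.0597 F 5.0 t 16.12
```

```bash
python3 -m crank '[{"xyz":[0.03,0,0.01],"delta_rot":[0,0,0],"claw":1},{"xyz":[0.03,0,0.01],"delta_rot":[0,0,0],"claw":1}]'; python3 -m crank '[{"xyz":[0.03,0,0],"delta_rot":[0,0,0],"claw":1},{"xyz":[0.03,0,0],"delta_rot":[0,0,0],"claw":1}]' 8
```

```text
time_s: 16.38
tcp_pos: [0.5935, 0.2684, 0.1535]
eef_rot: [180.0, 0.1, -161.3]
contact_force: [0.4, 0.2, -1.0]
gripper_width: 0.0337
gripper_force: 39.9
time_s: 16.62
tcp_pos: [0.5923, 0.268, 0.1535]
eef_rot: [180.0, 0.1, -161.3]
contact_force: [0.8, 0.1, 0.1]
gripper_width: 0.0339
gripper_force: 8.0
```

```bash
python3 -m crank '[{"xyz":[-0.02,0,0],"delta_rot":[0,0,0],"claw":1},{"xyz":[-0.05,0,0],"delta_rot":[0,0,0],"claw":1},{"xyz":[-0.05,0,0],"delta_rot":[0,0,0],"claw":1}]' 8; python3 gate.py; python3 -m crank '[{"xyz":[0,0,0],"delta_rot":[0,0,0],"claw":0.62},{"xyz":[0,0,0],"delta_rot":[0,0,0],"claw":0.58},{"xyz":[0,0,0],"delta_rot":[0,0,0],"claw":0.54},{"xyz":[0,0,0],"delta_rot":[0,0,0],"claw":0.5},{"xyz":[0,0,0],"delta_rot":[0,0,0],"claw":0.4},{"xyz":[0,0,0],"delta_rot":[0,0,0],"claw":0.3},{"xyz":[0,0,0],"delta_rot":[0,0,0],"claw":0.3}]'
```

```text
time_s: 17.0
tcp_pos: [0.5933, 0.2681, 0.1535]
eef_rot: [-180.0, -0.0, -161.3]
contact_force: [-1.7, -0.1, 3.7]
gripper_width: 0.0339
gripper_force: 8.0
x -0.0601 F 1.6 t 17.00
time_s: 17.88
tcp_pos: [0.5933, 0.2681, 0.1532]
eef_rot: [180.0, 0.0, -161.3]
contact_force: [-0.5, 0.7, -0.9]
gripper_width: 0.0608
gripper_force: 0.0
```

Released. I'll retreat straight up and look.

```bash
python3 -m crank '[{"xyz":[0,0,-0.4],"delta_rot":[0,0,0],"claw":0.3},{"xyz":[0,0,-1],"delta_rot":[0,0,0],"claw":0.3},{"xyz":[0,0,-2],"delta_rot":[0,0,0],"claw":0.3},{"xyz":[0,0,-3],"delta_rot":[0,0,0],"claw":0.3},{"xyz":[1,0,-3],"delta_rot":[0,0,0],"claw":0.3},{"xyz":[3,-2,-3],"delta_rot":[0,0,0],"claw":0.3},{"xyz":[3.5,-5,-3],"delta_rot":[0,0,0],"claw":0.3},{"xyz":[3.5,-6,-3],"delta_rot":[0,0,0],"claw":0.3},{"xyz":[3.5,-6,-3],"delta_rot":[0,0,0],"claw":0.3},{"xyz":[3.5,-6,-3],"delta_rot":[0,0,0],"claw":0.3}]'
python3 - <<'E'
from h import *
T=optics.capture("top");S=optics.capture("scene");np.save("ts4.npy",(T,S),allow_pickle=True)
a=cv2.resize(T["img"][130:210,180:270],None,fx=4,fy=4,interpolation=cv2.INTER_CUBIC);b=cv2.resize(S["img"][140:240,195:285],None,fx=4,fy=4,interpolation=cv2.INTER_CUBIC)
a=cv2.copyMakeBorder(a,0,b.shape[0]-a.shape[0],0,0,0); cv2.imwrite("pics/m4.png",np.hstack([a,b]))
E
```

```text
time_s: 19.12
tcp_pos: [0.5521, 0.0631, 0.2445]
eef_rot: [180.0, 0.1, -161.4]
contact_force: [1.1, -0.0, -0.0]
gripper_width: 0.0613
gripper_force: 0.0
```

View pics/m4.png

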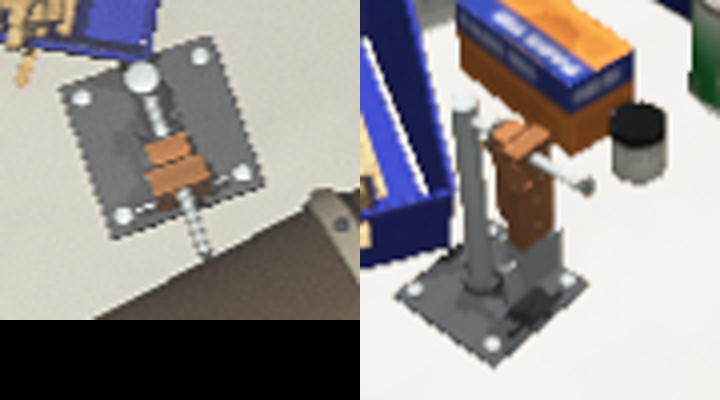

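The picture shows both knives hanging upright, one against the other: top-view centres at (168,151) and (177,178) in the crop, about 16 mm apart. The jar has not moved. Handing in.

```bash
python3 -m crank '[{"xyz":[0,0,0],"delta_rot":[0,0,0],"claw":0.3},{"xyz":[0,0,0],"delta_rot":[0,0,0],"claw":0.3},{"xyz":[0,0,0],"delta_rot":[0,0,0],"claw":0.3},{"xyz":[0,0,0],"delta_rot":[0,0,0],"claw":0.3}]' >/dev/null; python3 -c "from plant import job; print(job.close_job())"
```

```text
the job is handed in; nothing more can be done
None
```

The large knife hangs on the rod in front of the small one, with centres about 16 mm apart in the last top view. I pressed the two against the collar for about 0.9 s at 8–10 N by the wrist force reading, then released and handed in; no verdict came back.

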